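Load the bench centrifuge in balance

TASK

Load the open centrifuge for a balanced run: stand the two long and the two short red-capped tubes from the bench top fully down in its four buckets, one in each, so that tubes of equal length sit opposite each other across the spindle. Leave the two blue-capped tubes standing where they are on the bench.

Things in the scene. Friction and masses are not known exactly. Their poses are not given: they have to be found in the camera images.
- long_1_mid (a point): Long capped sample tube standing upright on the bench, 104 mm tall: clear body 18 mm across with a flat foot, orange-red screw cap 21 mm across on its top 16 mm. The point is its centre, 52 mm above its foot; z along the tube. Weighs about 19 g. The other one of this kind is the same.
- long_2_mid (a point): Long capped sample tube standing upright on the bench, 104 mm tall: clear body 18 mm across with a flat foot, orange-red screw cap 21 mm across on its top 16 mm. The point is its centre, 52 mm above its foot; z along the tube. Weighs about 19 g. The other one of this kind is the same.
- short_1_mid (a point): Short capped sample tube standing upright on the bench, 80 mm tall: clear body 18 mm across with a flat foot, red screw cap 21 mm across on its top 16 mm. The point is its centre, 40 mm above its foot; z along the tube. Weighs about 14 g. The other one of this kind is the same.
- short_2_mid (a point): Short capped sample tube standing upright on the bench, 80 mm tall: clear body 18 mm across with a flat foot, red screw cap 21 mm across on its top 16 mm. The point is its centre, 40 mm above its foot; z along the tube. Weighs about 14 g. The other one of this kind is the same.
- blue_1_mid (a point): Short capped sample tube standing upright on the bench, 80 mm tall: clear body 18 mm across with a flat foot, dark blue screw cap 21 mm across on its top 16 mm. The point is its centre, 40 mm above its foot; z along the tube. Weighs about 14 g. A look-alike that does not belong in this run.
- blue_2_mid (a point): Short capped sample tube standing upright on the bench, 80 mm tall: clear body 18 mm across with a flat foot, dark blue screw cap 21 mm across on its top 16 mm. The point is its centre, 40 mm above its foot; z along the tube. Weighs about 14 g. A look-alike that does not belong in this run.
- mouth_a (a point): Dark steel bucket a of the centrifuge's rotor, opposite bucket c. The point is the centre of its open mouth; z up, x outward from the spindle. Mouth 37 mm across inside, 42 outside, 87 mm above the bench; its smooth wall narrows over 18 mm, like a funnel, to a straight 25 mm bore. Floor 44 mm below the mouth: a seated tube stands 36 mm (short) or 60 mm (long) out of it.
- mouth_b (a point): Dark steel bucket b of the centrifuge's rotor, opposite bucket d. The point is the centre of its open mouth; z up, x outward from the spindle. Same size as bucket a. The centrifuge is a white drum 156 mm across, rim 80 mm above the bench, control pod in front, clear-grey domed lid open at the back and leaning away.
- mouth_c (a point): Dark steel bucket c of the centrifuge's rotor, opposite bucket a. The point is the centre of its open mouth; z up, x outward from the spindle. Same size as bucket a. The rotor can turn stiffly (about 0.08 N m) on its vertical spindle in the middle of the drum; each bucket hangs on two pins, can swing 0.15 rad outward or inward and springs back upright.
- mouth_d (a point): Dark steel bucket d of the centrifuge's rotor, opposite bucket b. The point is the centre of its open mouth; z up, x outward from the spindle. Same size as bucket a. Opposite buckets are 92 mm apart across the spindle, neighbours 65 mm; the spindle nut stays below the mouths.
There are look-alikes about, which are no part of the job. What is shaped like the part that bears short_1_mid but turquoise or yellow is not meant.

How it is judged:
At the end, for the whole second after the job is handed in: Long tubes in opposite buckets, short red-capped ones in the other two: centre within 12 mm of the bucket's axis, foot within 8 mm of its floor, leaning under 0.3 rad, at rest. Both blue-capped tubes upright (within 0.2 rad), not moved by 20 mm (((horizontal distance between long_1_mid and mouth_a below 0.012 m and horizontal distance between long_2_mid and mouth_c below 0.012 m) or (horizontal distance between long_1_mid and mouth_b below 0.012 m and horizontal distance between long_2_mid and mouth_d below 0.012 m) or (horizontal distance between long_1_mid and mouth_c below 0.012 m and horizontal distance between long_2_mid and mouth_a below 0.012 m) or (horizontal distance between long_1_mid and mouth_d below 0.012 m and horizontal distance between long_2_mid and mouth_b below 0.012 m)) and ((horizontal distance between short_1_mid and mouth_a below 0.012 m and horizontal distance between short_2_mid and mouth_c below 0.012 m) or (horizontal distance between short_1_mid and mouth_b below 0.012 m and horizontal distance between short_2_mid and mouth_d below 0.012 m) or (horizontal distance between short_1_mid and mouth_c below 0.012 m and horizontal distance between short_2_mid and mouth_a below 0.012 m) or (horizontal distance between short_1_mid and mouth_d below 0.012 m and horizontal distance between short_2_mid and mouth_b below 0.012 m)) and height (world z) of each of long_1_mid, long_2_mid below 0.103 m and angle between each of long_1_mid, long_2_mid, short_1_mid, short_2_mid's own z axis and vertical below 0.3 rad and linear speed of each of long_1, long_2, short_1, short_2 below 0.02 m/s and height (world z) of each of short_1_mid, short_2_mid below 0.091 m and distance of each of blue_1_mid, blue_2_mid from where it was at the start of the episode below 0.02 m and angle between each of blue_1_mid, blue_2_mid's own z axis and vertical below 0.2 rad); the robot touches nothing.
It fails at once if the first blue-capped tube is moved by more than 20 mm or knocked over (distance of blue_1_mid from where it was at the start of the episode above 0.02 m or angle between blue_1_mid's own z axis and vertical above 0.5 rad).
It fails at once if the second blue-capped tube is moved by more than 20 mm or knocked over (distance of blue_2_mid from where it was at the start of the episode above 0.02 m or angle between blue_2_mid's own z axis and vertical above 0.5 rad).
It also fails if it takes over 104 s, if anything falls off the work surface, if the arm or the gripper's body presses on something with over 40 N, if the wrist force passes 120 N, or if a joint passes its speed limit or range.

ROBOT

A 6-joint arm with a two-finger parallel gripper is mounted at the origin on a cart in front of the work surface, level with it; the furniture and walls round the work are solid. World frame = base frame: x ahead of the robot, y to its left, z up, the work surface at z = 0. Lengths are in m, angles in rad, forces in N, time in s.
With the tool pointing down it reaches from about 0.35 to 0.925 m from the base axis. Payload 6.4 kg.
Tool frame: the origin (TCP) lies midway between the tips of the shut fingers; the grasp point (between the pads) lies 19 mm behind it (env.grip_depth is the z of the grasp point in the tool frame, in m); z points along the fingers, y is the direction in which the jaws open and shut (so a half turn about z gives the same grasp; the last joint's range is limited). The gripper opens to 85 mm and grips with 20 to 120 N. Pads are 22 mm wide; open, the fingers measure 114 mm over their backs; the gripper's body (76 mm by 85 mm) begins 54 mm behind the grasp point. The pads swing forward as they close: fully open they stand 13 mm farther back than shut.
Start: joints at [0.945, 0.245, 1.558, -0, 1.339, -0.174], TCP at [0.284, 0.585, 0.231] pointing down, gripper open.
Joint ranges: [-3.13, 3.13], [-1.02, 2.26], [0.13, 2.54], [-0.95, 4.09], [0.21, 2.88], [-2.74, 2.74]. Speed limits (rad/s): [2.57, 2.57, 3.14, 3.14, 3.14, 3.14].

INTERFACE

Orientations are given as a unit quaternion [x, y, z, w].
In Python, from rig import env gives the robot as it stands. The module is installed in compiled form; this text tells all that it offers.
- The arm moves only by the tool arm_command, never from a script. Its argument "series" is a list that holds one entry, the list of rows, each a list of 7 numbers: the shift along the tool's x, y, z in m, then the turn, a rotation vector about the tool's x, y, z in degrees, then the opening, from -1 (shut) to 1 (fully open). A call has 1 to 10 rows; each row is the pose to reach, as a shift and turn from the pose measured when the call began, along the tool's axes at that moment; what a row does not reach only later rows make up. A row lasts 1/12 s, in which the tool goes at most 41.7 mm and 7.16 degrees, less where a joint would pass 70% of its speed; a pose out of reach is approached as far as the arm can. A call with a gripper value outside its range is refused whole. The fingers move at their own pace and stop on an object; "newtons" is the grip in N (left out, the last holds). Time passes only in rows, so rows that repeat a pose let the fingers close. It gives the time, the measured TCP pose, the force and the opening at its end, in the units of the state.
- env.get_state(): the state, without advancing time (a new reading comes with each control period).
- env.snapshot(name): name is "side" or "top"; returns a dict with "frame" (384x512x3 uint8, red, green, blue), "camera_matrix" (3x3 intrinsics, pixels), "R" (3x3) and "t" (3): a world point X has camera coordinates R X + t. Camera axes: x right, y down, z forward; pixel columns grow to the right and rows downward; lengths in m; the calibration is good to about 2 mm. A picture is of the moment at which its call begins. There is no depth.
- env.close_job(): hands the job in, once; it reports no verdict.
The state is a dict: "time_s": time; "qpos": joint angles; "qvel": joint speeds; "effort": joint torques, N m; "ee_pos": TCP position; "tool_rot": TCP orientation; "contact_force": force on the tool from outside, world axes, zero at the start; "wrist_torque": the same for the moment, N m; "finger_gap": finger opening in m.
Only numpy, scipy, OpenCV 4.12 (cv2) and the standard library are available. Lean on these libraries where they do the work, as an engineer would, in place of code of your own. Each camera call takes 0.05 s, during which the arm holds its last target.

## Working session

There is one attempt and no reset: what is moved stays moved. The work goes in short steps, Python scripts to look and compute and a tool call to move; the robot and the scene stay as the last step left them, time stands still between calls to the robot, and variables do not carry over. Pictures are saved under pics/ and viewed, and the job is handed in when it is done.

Besides the shell and the picture viewer there is one more tool, called after "Call:" by a JSON object that holds its "api" and its "payload", one argument or row to a line. arm_command: Moves the arm, as the interface text tells. Its arguments: {"type":"object","properties":{"series":{"type":"array"},"newtons":{"type":"number"}},"required":["series"]}

```bash
mkdir -p pics; python3 - <<'E'
from rig import env
import cv2,pickle
print(env.get_state(), env.grip_depth)
for n in("side","top"):
    s=env.snapshot(n); pickle.dump(s,open(f"{n}0.pkl","wb"))
    cv2.imwrite(f"pics/{n}0.png",s["frame"][:,:,::-1]); print(n,s["camera_matrix"],s["R"],s["t"])
E
```

```text
{'time_s': 0.0, 'qpos': array([ 9.44939520e-01,  2.45802961e-01,  1.55901841e+00, -7.44878026e-07,
        1.33868352e+00, -1.74102706e-01]), 'qvel': array([ 0.0004927 ,  0.00153673,  0.00098015,  0.00198128,  0.00010718,
       -0.00056702]), 'effort': array([-3.22420628e-04, -4.29506063e+01, -3.26129973e+01, -1.84281353e-04,
        5.36346197e-03, -2.42165243e-05]), 'ee_pos': array([0.28342032, 0.58433904, 0.23018506]), 'tool_rot': array([ 2.23961033e-01,  9.74597630e-01, -8.80795620e-04, -3.71979975e-04]), 'contact_force': array([0.0805909 , 0.11206663, 0.27888952]), 'wrist_torque': array([-0.0029817 ,  0.00159218, -0.01013707]), 'finger_gap': 0.08566996754759174} -0.0187
side [[388.97615241   0.         256.84192375]
 [  0.         388.97615241 191.64014678]
 [  0.           0.           1.        ]] [[ 0.90731158 -0.42008217  0.017795  ]
 [-0.18871148 -0.44467767 -0.87558537]
 [ 0.37573084  0.79107063 -0.48273553]] [-0.48159725  0.169928    0.86133857]
top [[360.52558553   0.         253.96826747]
 [  0.         360.52558553 198.55455919]
 [  0.           0.           1.        ]] [[-0.01665915 -0.99983481  0.00726792]
 [-0.98690441  0.01527642 -0.16058121]
 [ 0.16044366 -0.00984789 -0.98699587]] [0.01364755 0.55043991 0.93069016]
```

View pics/side0.png

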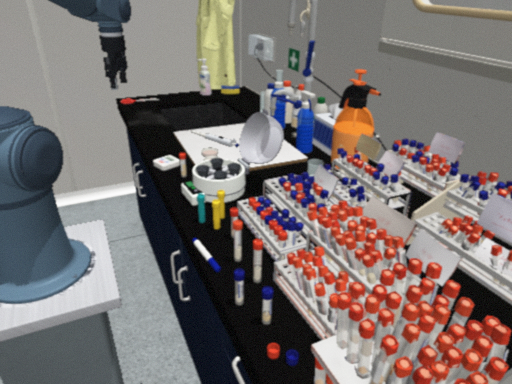

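View pics/top0.png

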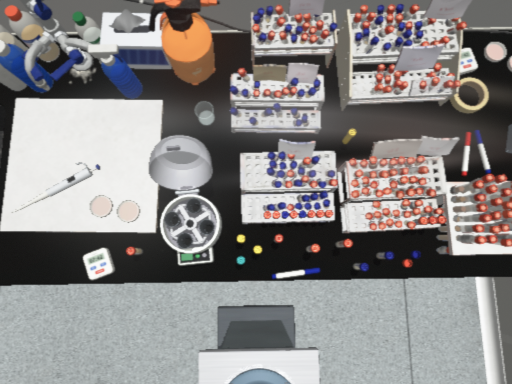

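```bash
python3 - <<'E'
import cv2
a=cv2.imread("pics/side0.png"); b=cv2.imread("pics/top0.png")
cv2.imwrite("pics/s1.png",cv2.resize(a[140:340,140:300],None,fx=3.0,fy=3.0,interpolation=2))
cv2.imwrite("pics/t1.png",cv2.resize(b[185:285,80:280],None,fx=4,fy=4,interpolation=2))
cv2.imwrite("pics/t2.png",cv2.resize(b[185:285,230:430],None,fx=4,fy=4,interpolation=2))
E
```

```text
(no output)
```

View pics/s1.png

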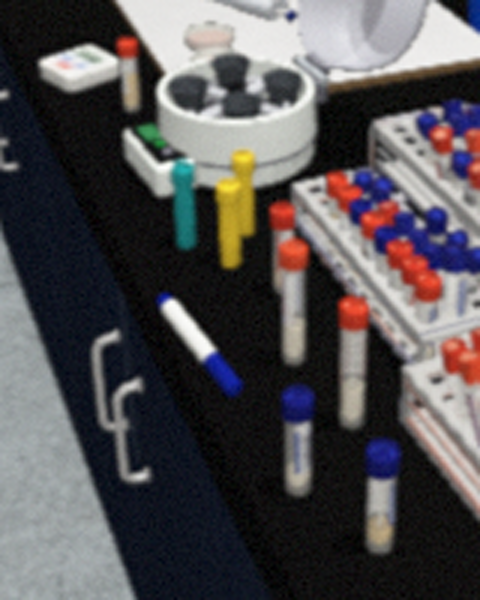

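View pics/t1.png

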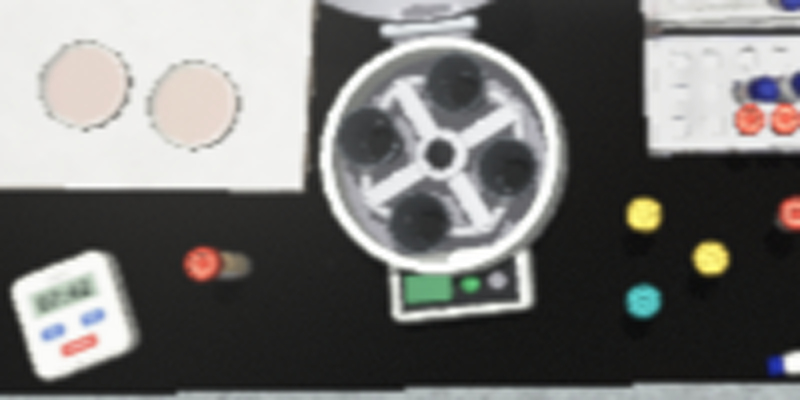

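View pics/t2.png

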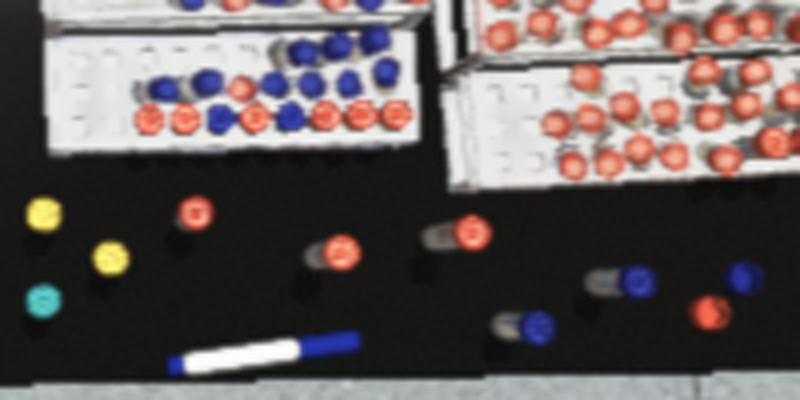

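```bash
cat > h.py <<'E'
import numpy as np,cv2,pickle
def ray(s,uv,z):
    K,R,t=s["camera_matrix"],s["R"],s["t"]
    c=-R.T@t; d=R.T@np.linalg.inv(K)@np.array([uv[0],uv[1],1.]); return c+d*(z-c[2])/d[2]
def proj(s,X):
    p=s["camera_matrix"]@(s["R"]@np.asarray(X)+s["t"]); return p[:2]/p[2]
def blobs(s,col,box,amin=8):
    f=cv2.resize(s["frame"],None,fx=4,fy=4,interpolation=cv2.INTER_CUBIC)
    h=cv2.cvtColor(f,cv2.COLOR_RGB2HSV); H,S,V=[h[:,:,i].astype(int) for i in range(3)]
    if col=="red": m=((H<12)|(H>170))&(S>130)&(V>110)
    elif col=="blue": m=(H>108)&(H<130)&(S>130)&(V>50)
    elif col=="yellow": m=(H>18)&(H<35)&(S>120)&(V>100)
    elif col=="dark": m=(V<75)
    x0,y0,x1,y1=box; k=np.zeros_like(m); k[4*y0:4*y1,4*x0:4*x1]=1; m=(m&k).astype(np.uint8)
    n,l,st,c=cv2.connectedComponentsWithStats(m)
    return [((c[i]+.5)/4-.5, st[i,4]/16, (st[i,:4]/4)) for i in range(1,n) if st[i,4]/16>amin]
E
python3 - <<'E'
from h import *
T=pickle.load(open("top0.pkl","rb"));S=pickle.load(open("side0.pkl","rb"))
for col in("red","blue","yellow"):
  for c,a,b in blobs(T,col,(80,225,430,285)): print(col,"top",c.round(1),a,b.round(1),ray(T,c,.08).round(4),ray(T,c,.104).round(4))
  for c,a,b in blobs(S,col,(140,140,280,310)): print(col,"side",c.round(1),a,b.round(1),ray(S,c,.072).round(3),ray(S,c,.096).round(3))
for c,a,b in blobs(T,"dark",(160,193,222,250)): print("dark",c.round(1),a,b.round(1),ray(T,c,.087).round(4))
E
```

```text
red top [411.  226.6] 11.9375 [407.2 225.    8.    4.5] [ 0.4653 -0.3987  0.08  ] [ 0.4634 -0.388   0.104 ]
red top [278.4 237.7] 44.625 [274.8 234.2   8.5   8.2] [ 0.4422 -0.0558  0.08  ] [ 0.441 -0.054  0.104]
red top [347.4 242.6] 56.4375 [343.2 238.8   9.5   8.8] [ 0.4268 -0.232   0.08  ] [ 0.426  -0.2256  0.104 ]
red top [315.  247.7] 51.5625 [310.8 243.8   9.5   8.8] [ 0.4154 -0.1484  0.08  ] [ 0.4149 -0.1442  0.104 ]
red top [130.3 250.3] 59.4375 [126.  246.8   9.5   8.5] [0.4165 0.3214 0.08  ] [0.416  0.3134 0.104 ]
red top [407.1 262.8] 54.375 [403.5 259.2   8.5   8. ] [ 0.3736 -0.381   0.08  ] [ 0.3741 -0.3708  0.104 ]
red side [182.  155.2] 40.0625 [179.  152.5   7.    6.8] [0.417 0.324 0.072] [0.404 0.27  0.096]
red side [253.6 202.8] 88.75 [248.8 197.   12.   13.8] [ 0.503 -0.037  0.072] [ 0.486 -0.074  0.096]
red side [233.7 211.5] 65.4375 [230.  207.2   8.    9.5] [ 0.441 -0.056  0.072] [ 0.427 -0.092  0.096]
red side [265.6 212.4] 80.5625 [260.2 207.   12.8  12.5] [ 0.511 -0.09   0.072] [ 0.494 -0.125  0.096]
red side [237.4 224.5] 89.3125 [232.8 219.   10.2  11.2] [ 
[... 1711 characters left out ...]
398 -0.067  0.096]
dark [165.4 199.6] 185.4375 [160.  193.   17.8  25.2] [0.5445 0.2336 0.087 ]
dark [214.3 199.7] 225.125 [198.5 193.   23.5  28.8] [0.5423 0.1076 0.087 ]
dark [193.5 205.2] 123.75 [187.5 199.5  12.8  12.8] [0.5287 0.1612 0.087 ]
dark [171.8 218.6] 120.625 [165.8 212.8  13.8  12.8] [0.495  0.2162 0.087 ]
dark [189.5 223.2] 24.5 [187.2 220.8   5.2   6. ] [0.4824 0.171  0.087 ]
dark [206.5 226.3] 130.4375 [200.5 220.5  13.   13. ] [0.4737 0.1275 0.087 ]
dark [218.1 242.9] 100.125 [212.5 228.    9.5  22. ] [0.4313 0.098  0.087 ]
dark [163.6 244.2] 96.6875 [160.  230.8  14.2  19.2] [0.4304 0.2357 0.087 ]
dark [184.6 240.2] 139.625 [178.5 233.8  13.5  13.8] [0.4395 0.1827 0.087 ]
```

```bash
python3 - <<'E'
from h import *
T=pickle.load(open("top0.pkl","rb"));S=pickle.load(open("side0.pkl","rb"))
for c,a,b in blobs(T,"red",(330,200,430,232),5)[:40]:
  print(c.round(1),a,[proj(S,ray(T,c,z)).round(0).tolist() for z in(.06,.09,.12)],ray(T,c,.1).round(3))
for n,s in(("corner2",(342,231.5)),("corner1",(242,222.5))): print(n,[ray(T,s,z).round(3) for z in (.0,.06)])
for c in ((187,187),(150,180),(213,180)): print([ray(T,c,z).round(3) for z in (.08,.12,.16,.2)])
for p in ((.53,.16,.0),): pass
v=cv2.imread("pics/side0.png"); cv2.imwrite("pics/s2.png",cv2.resize(v[190:384,240:420],None,fx=3,fy=3,interpolation=2))
cv2.imwrite("pics/s3.png",cv2.resize(v[95:205,150:320],None,fx=4,fy=4,interpolation=2))
E
```

```text
[405.8 202.7] 21.625 [[349.0, 298.0], [344.0, 281.0], [340.0, 265.0]] [ 0.525 -0.382  0.1  ]
[419.6 201. ] 5.5625 [[363.0, 311.0], [359.0, 294.0], [354.0, 276.0]] [ 0.529 -0.418  0.1  ]
[377.1 203.9] 20.5 [[324.0, 272.0], [321.0, 258.0], [318.0, 243.0]] [ 0.523 -0.308  0.1  ]
[416.4 203.7] 11.9375 [[357.0, 308.0], [352.0, 291.0], [348.0, 274.0]] [ 0.522 -0.409  0.1  ]
[426.1 210.1] 12.875 [[357.0, 321.0], [352.0, 303.0], [348.0, 285.0]] [ 0.505 -0.432  0.1  ]
[415.5 211.7] 20.0625 [[345.0, 310.0], [341.0, 293.0], [337.0, 276.0]] [ 0.501 -0.405  0.1  ]
[386.6 212.1] 18.5625 [[321.0, 283.0], [318.0, 268.0], [315.0, 252.0]] [ 0.501 -0.331  0.1  ]
[396.8 213.6] 12.4375 [[327.0, 293.0], [324.0, 277.0], [320.0, 260.0]] [ 0.497 -0.357  0.1  ]
[330.6 212.7] 6.8125 [[285.0, 241.0], [283.0, 228.0], [280.0, 216.0]] [ 0.502 -0.188  0.1  ]
[406.6 213.6] 18.6875 [[335.0, 302.0], [331.0, 285.0], [327.0, 269.0]] [ 0.497 -0.382  0.1  ]
[378.3 215.6] 11.375 [[311.0, 277.0], [308.0, 262.0], [305.0, 247.0]] [ 0.493 -0.309  0.1  ]
[370.3 216.1] 12.6875 [[305.0, 270.0], [302.0, 256.0], [299.0, 241.0]] [ 0
[... 388 characters left out ...]
0.1  ]
[382.  224.2] 14.875 [[303.0, 283.0], [300.0, 268.0], [297.0, 252.0]] [ 0.471 -0.317  0.1  ]
[371.9 224.6] 10.4375 [[296.0, 274.0], [293.0, 260.0], [290.0, 245.0]] [ 0.47  -0.291  0.1  ]
corner2 [array([ 0.461, -0.24 ,  0.   ]), array([ 0.457, -0.225,  0.06 ])]
corner1 [array([0.49 , 0.039, 0.   ]), array([0.485, 0.038, 0.06 ])]
[array([0.578, 0.18 , 0.08 ]), array([0.57 , 0.173, 0.12 ]), array([0.562, 0.165, 0.16 ]), array([0.554, 0.158, 0.2  ])]
[array([0.598, 0.277, 0.08 ]), array([0.589, 0.266, 0.12 ]), array([0.581, 0.254, 0.16 ]), array([0.572, 0.243, 0.2  ])]
[array([0.596, 0.112, 0.08 ]), array([0.587, 0.108, 0.12 ]), array([0.578, 0.103, 0.16 ]), array([0.57 , 0.099, 0.2  ])]
```

View pics/s2.png

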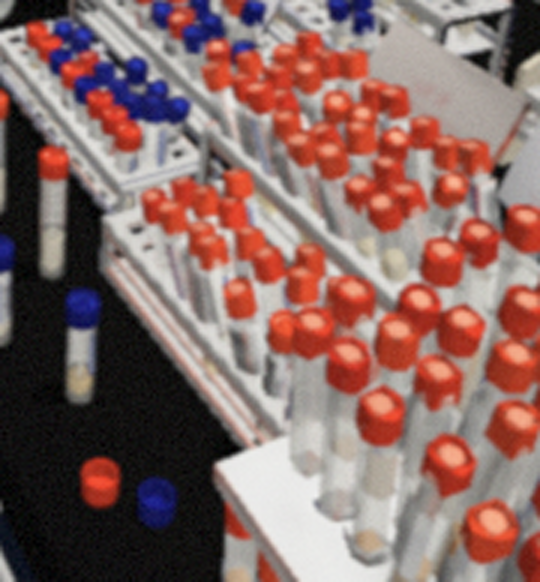

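View pics/s3.png

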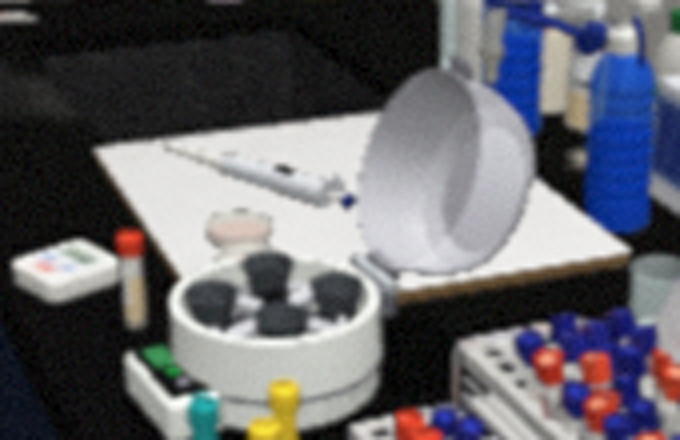

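```bash
cat >> h.py <<'E'
def goto(p):
    from rig import env
    from scipy.spatial.transform import Rotation as Ro
    s=env.get_state(); R0=Ro.from_quat(s["tool_rot"])
    Rt=Ro.from_matrix(np.array([[-1,0,0],[0,1,0],[0,0,-1.]]))
    print("t",round(s["time_s"],2),"pos",s["ee_pos"].round(4),"gap",round(s["finger_gap"],4),"F",s["contact_force"].round(1))
    print("shift",R0.inv().apply(np.array(p)-s["ee_pos"]).round(4),"rot",np.degrees((R0.inv()*Rt).as_rotvec()).round(2))
E
python3 -c "
from h import *
goto([.4165,.322,.15])"
```

```text
t 0.1 pos [0.2835 0.5844 0.2303] gap 0.0855 F [ 0.8  1.  -0.2]
shift [-0.2342 -0.1778  0.0805] rot [ -0.09  -0.04 -25.88]
```

Call:
{"api": "arm_command", "payload": {
  "series": [
    [[-0.234,-0.178,0.08,0,0,-25.9,0.2],[-0.234,-0.178,0.08,0,0,-25.9,0.2],[-0.234,-0.178,0.08,0,0,-25.9,0.2],[-0.234,-0.178,0.08,0,0,-25.9,0.2],[-0.234,-0.178,0.08,0,0,-25.9,0.2],[-0.234,-0.178,0.08,0,0,-25.9,0.2],[-0.234,-0.178,0.08,0,0,-25.9,0.2],[-0.234,-0.178,0.08,0,0,-25.9,0.2],[-0.234,-0.178,0.08,0,0,-25.9,0.2],[-0.234,-0.178,0.08,0,0,-25.9,0.2]]
  ],
  "newtons": 30
}}

```text
time_s: 0.93
ee_pos: [0.4162, 0.3214, 0.1501]
tool_rot: [0.001, 1.0, -0.001, -0.001]
contact_force: [0.6, 0.2, -0.5]
finger_gap: 0.0513
```

```bash
python3 -c "
from h import *
goto([.4165,.322,.052])"
```

```text
t 0.93 pos [0.4162 0.3214 0.1501] gap 0.0513 F [ 0.6  0.2 -0.5]
shift [-0.0006  0.0008  0.0981] rot [-0.09 -0.12 -0.1 ]
```

Call:
{"api": "arm_command", "payload": {
  "series": [
    [[0,0.001,0.035,0,0,0,0.2],[0,0.001,0.07,0,0,0,0.2],[0,0.001,0.098,0,0,0,0.2],[0,0.001,0.098,0,0,0,0.2],[0,0.001,0.098,0,0,0,-1],[0,0.001,0.098,0,0,0,-1],[0,0.001,0.098,0,0,0,-1],[0,0.001,0.098,0,0,0,-1],[0,0.001,0.098,0,0,0,-1],[0,0.001,0.098,0,0,0,-1]]
  ]
}}

```text
time_s: 1.77
ee_pos: [0.4178, 0.3234, 0.0546]
tool_rot: [0.001, 1.0, 0.001, 0.001]
contact_force: [-0.1, 0.5, 6.9]
finger_gap: 0.0199
```

```bash
python3 -c "
from h import *
goto([.495,.2162,.21])
from rig import env
s=env.snapshot('side'); cv2.imwrite('pics/a1.png',cv2.resize(s['frame'][90:220,120:300,::-1],None,fx=4,fy=4,interpolation=2))"
```

```text
t 1.77 pos [0.4178 0.3234 0.0546] gap 0.0199 F [-0.1  0.5  6.9]
shift [-0.0777 -0.1068 -0.1554] rot [ 0.06  0.13 -0.11]
```

View pics/a1.png

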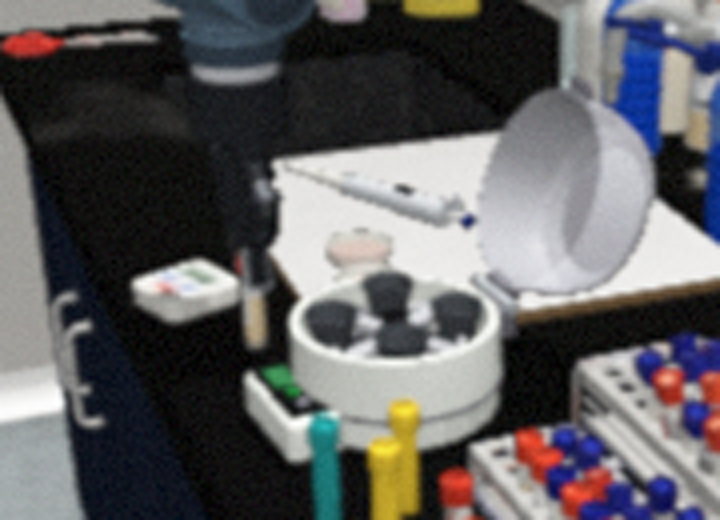

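Picture: the short tube, its red cap around (240,265), is held between the fingers. Next is lifting and carrying it.

Call:
{"api": "arm_command", "payload": {
  "series": [
    [[0,0,-0.03,0,0,0,-1],[0,0,-0.07,0,0,0,-1],[0,0,-0.11,0,0,0,-1],[-0.015,-0.02,-0.14,0,0,0,-1],[-0.03,-0.04,-0.15,0,0,0,-1],[-0.05,-0.07,-0.15,0,0,0,-1],[-0.068,-0.095,-0.15,0,0,0,-1],[-0.077,-0.107,-0.15,0,0,0,-1],[-0.077,-0.107,-0.15,0,0,0,-1],[-0.077,-0.107,-0.15,0,0,0,-1]]
  ]
}}

```text
time_s: 2.65
ee_pos: [0.4945, 0.2156, 0.205]
tool_rot: [0.002, 1.0, 0.001, 0.001]
contact_force: [-0.3, 0.2, 0.6]
finger_gap: 0.0196
```

```bash
python3 -c "
from h import *
goto([.495,.2162,.1])
from rig import env
for n in ('side','top'):
  s=env.snapshot(n); pickle.dump(s,open(n+'1.pkl','wb')); y,x=(90,120) if n=='side' else (170,120)
  cv2.imwrite('pics/b%s.png'%n,cv2.resize(s['frame'][y:y+130,x:x+180,::-1],None,fx=4,fy=4,interpolation=2))"
```

```text
t 2.65 pos [0.4945 0.2156 0.205 ] gap 0.0196 F [-0.3  0.2  0.6]
shift [-0.0003  0.0005  0.105 ] rot [ 0.08  0.14 -0.21]
```

View pics/bside.png

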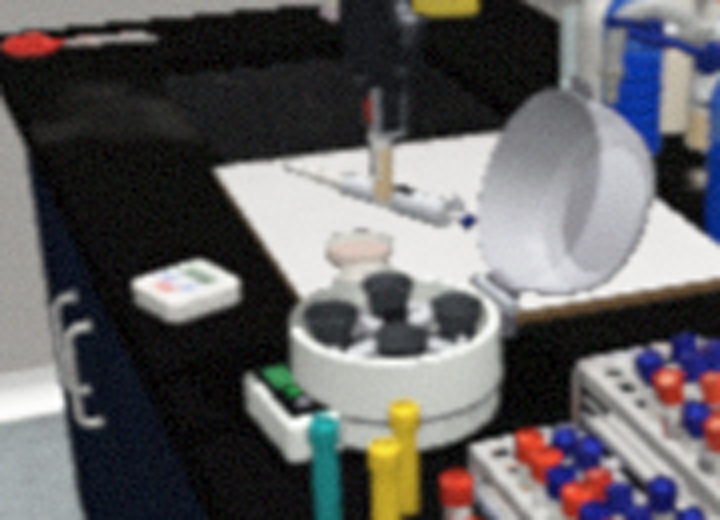

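View pics/btop.png

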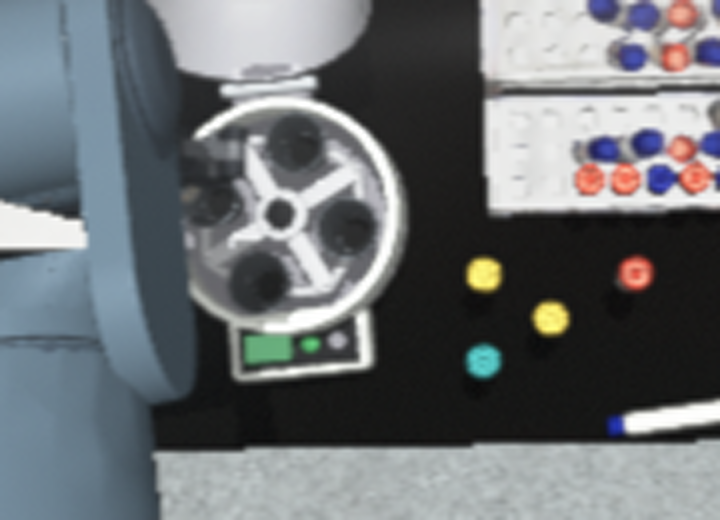

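Tube upright at (385,165) over the left/back bucket. I'll lower it next.

Call:
{"api": "arm_command", "payload": {
  "series": [
    [[0,0.001,0.02,0,0,0,-1],[0,0.001,0.04,0,0,0,-1],[0,0.001,0.055,0,0,0,-1],[0,0.001,0.07,0,0,0,-1],[0,0.001,0.08,0,0,0,-1],[0,0.001,0.09,0,0,0,-1],[0,0.001,0.098,0,0,0,-1],[0,0.001,0.104,0,0,0,-1],[0,0.001,0.104,0,0,0,-1]]
  ]
}}

```text
time_s: 3.5
ee_pos: [0.4931, 0.2178, 0.0995]
tool_rot: [0.001, 1.0, 0.0, -0.0]
contact_force: [-0.1, -0.4, -0.3]
finger_gap: 0.0196
```

```bash
python3 -c "
from h import *
goto([.495,.2162,.1])
from rig import env
for n in ('side',):
  s=env.snapshot(n); y,x=(90,120) if n=='side' else (170,120)
  cv2.imwrite('pics/c%s.png'%n,cv2.resize(s['frame'][y:y+130,x:x+180,::-1],None,fx=4,fy=4,interpolation=2))"
```

```text
t 3.5 pos [0.4931 0.2178 0.0995] gap 0.0196 F [-0.1 -0.4 -0.3]
shift [-0.0019 -0.0016 -0.0005] rot [ 0.05 -0.   -0.06]
```

View pics/cside.png

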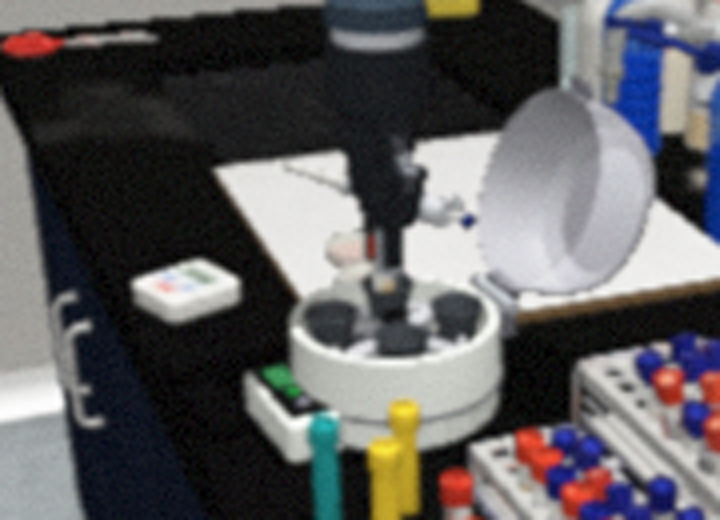

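The tube is in the bucket at (387,290). Release and retreat.

Call:
{"api": "arm_command", "payload": {
  "series": [
    [[0,0,0,0,0,0,-0.3],[0,0,0,0,0,0,-0.1],[0,0,0,0,0,0,-0.1],[0,0,0,0,0,0,-0.1],[0,0,-0.015,0,0,0,-0.1],[0,0,-0.04,0,0,0,-0.1],[0,0,-0.08,0,0,0,-0.1],[0,0,-0.1,0,0,0,-0.1],[0,0,-0.1,0,0,0,0.2]]
  ]
}}

```text
time_s: 4.3
ee_pos: [0.4969, 0.2184, 0.2069]
tool_rot: [0.001, 1.0, 0.002, 0.006]
contact_force: [0.1, -0.4, 1.4]
finger_gap: 0.0492
```

```bash
python3 -c "
from h import *
goto([.442,-.056,.15])"
```

```text
t 4.3 pos [0.4969 0.2184 0.2069] gap 0.0492 F [ 0.1 -0.4  1.4]
shift [ 0.0553 -0.2747  0.0552] rot [ 0.2   0.71 -0.06]
```

Call:
{"api": "arm_command", "payload": {
  "series": [
    [[0.008,-0.04,0.0,0.2,0.7,0,0.2],[0.016,-0.08,0.01,0.2,0.7,0,0.2],[0.024,-0.12,0.02,0.2,0.7,0,0.2],[0.032,-0.16,0.03,0.2,0.7,0,0.2],[0.04,-0.2,0.04,0.2,0.7,0,0.2],[0.048,-0.24,0.05,0.2,0.7,0,0.2],[0.055,-0.275,0.055,0.2,0.7,0,0.2],[0.055,-0.275,0.055,0.2,0.7,0,0.2],[0.055,-0.275,0.055,0.2,0.7,0,0.2]]
  ]
}}

```text
time_s: 5.05
ee_pos: [0.4415, -0.0577, 0.1494]
tool_rot: [0.003, 1.0, 0.0, -0.001]
contact_force: [0.2, 0.1, 0.1]
finger_gap: 0.0513
```

```bash
python3 -c "
from h import *
goto([.442,-.056,.052])
from rig import env
T=env.snapshot('top');S=env.snapshot('side')
cv2.imwrite('pics/d.png',cv2.resize(T['frame'][170:300,120:320,::-1],None,fx=4,fy=4,interpolation=2))
cv2.imwrite('pics/ds.png',cv2.resize(S['frame'][90:260,120:300,::-1],None,fx=3,fy=3,interpolation=2))
for c,a,b in blobs(T,'red',(160,190,225,250)):print(c,a,ray(T,c,.123))
"
```

```text
t 5.05 pos [ 0.4415 -0.0577  0.1494] gap 0.0513 F [0.2 0.1 0.1]
shift [-0.0006  0.0016  0.0974] rot [ 0.05 -0.06 -0.32]
[169.35635965 218.17909357] 42.75 [0.49217255 0.21434744 0.123     ]
```

View pics/d.png

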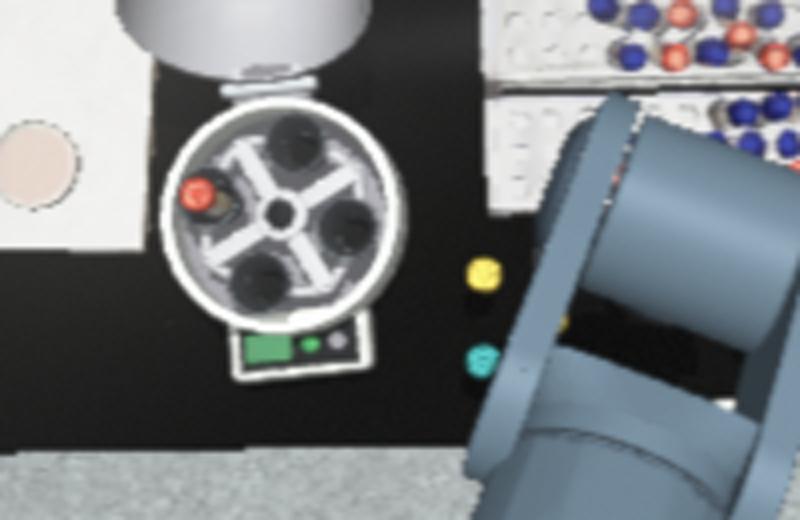

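View pics/ds.png

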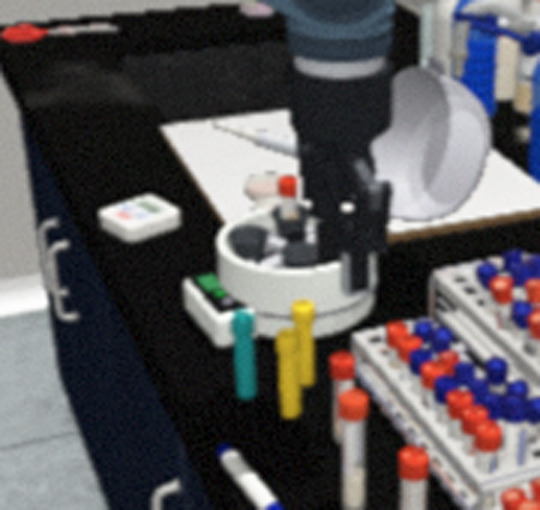

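Short tube 1 stands seated in its bucket (cap at (198,195) top, (288,187) side). The gripper hovers over the second short tube.

Call:
{"api": "arm_command", "payload": {
  "series": [
    [[-0.001,0.002,0.035,0,0,-0.3,0.2],[-0.001,0.002,0.07,0,0,-0.3,0.2],[-0.001,0.002,0.095,0,0,-0.3,0.2],[-0.001,0.002,0.095,0,0,-0.3,0.2],[-0.001,0.002,0.095,0,0,-0.3,-1],[-0.001,0.002,0.095,0,0,-0.3,-1],[-0.001,0.002,0.095,0,0,-0.3,-1],[-0.001,0.002,0.095,0,0,-0.3,-1],[-0.001,0.002,0.095,0,0,-0.3,-1]]
  ]
}}

```text
time_s: 5.9
ee_pos: [0.445, -0.0542, 0.0571]
tool_rot: [-0.002, 1.0, -0.0, 0.002]
contact_force: [0.6, 1.1, 6.8]
finger_gap: 0.0197
```

```bash
python3 -c "
from h import *
goto([.4737,.1275,.21])"
```

```text
t 5.9 pos [ 0.445  -0.0542  0.0571] gap 0.0197 F [0.6 1.1 6.8]
shift [-0.0301  0.1815 -0.153 ] rot [-0.04  0.23  0.24]
```

Call:
{"api": "arm_command", "payload": {
  "series": [
    [[0,0,-0.03,0,0,0,-1],[0,0,-0.07,0,0,0,-1],[0,0,-0.11,0,0,0,-1],[-0.005,0.03,-0.145,0,0,0,-1],[-0.012,0.07,-0.15,0,0,0,-1],[-0.02,0.11,-0.15,0,0,0,-1],[-0.028,0.15,-0.15,0,0,0,-1],[-0.032,0.18,-0.15,0,0,0.2,-1],[-0.032,0.182,-0.15,0,0,0.2,-1],[-0.032,0.182,-0.15,0,0,0.2,-1]]
  ]
}}

```text
time_s: 6.73
ee_pos: [0.4755, 0.1293, 0.2075]
tool_rot: [-0.002, 1.0, -0.0, 0.002]
contact_force: [-0.0, 0.6, 0.9]
finger_gap: 0.0192
```

```bash
python3 -c "
from h import *
goto([.4755,.1275,.102])
from rig import env
for n in ('side','top'):
  s=env.snapshot(n); y,x=(90,120) if n=='side' else (170,120)
  cv2.imwrite('pics/e%s.png'%n,cv2.resize(s['frame'][y:y+130,x:x+180,::-1],None,fx=4,fy=4,interpolation=2))"
```

```text
t 6.73 pos [0.4755 0.1293 0.2075] gap 0.0192 F [-0.   0.6  0.9]
shift [ 0.0005 -0.0017  0.1055] rot [-0.05  0.26  0.23]
```

View pics/eside.png

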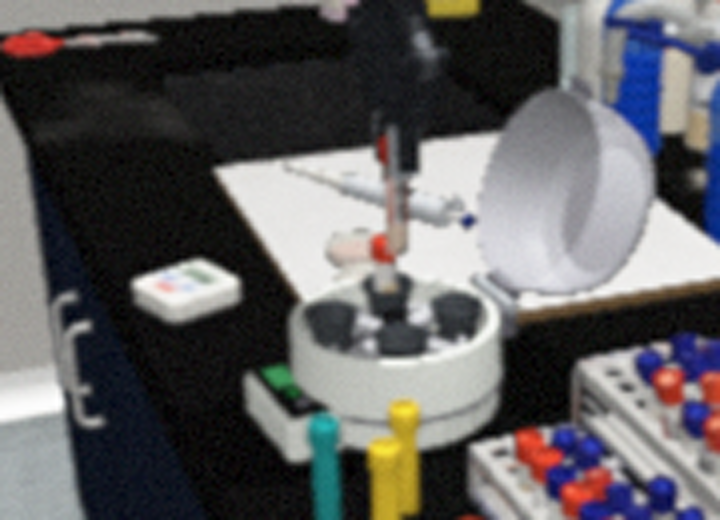

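View pics/etop.png

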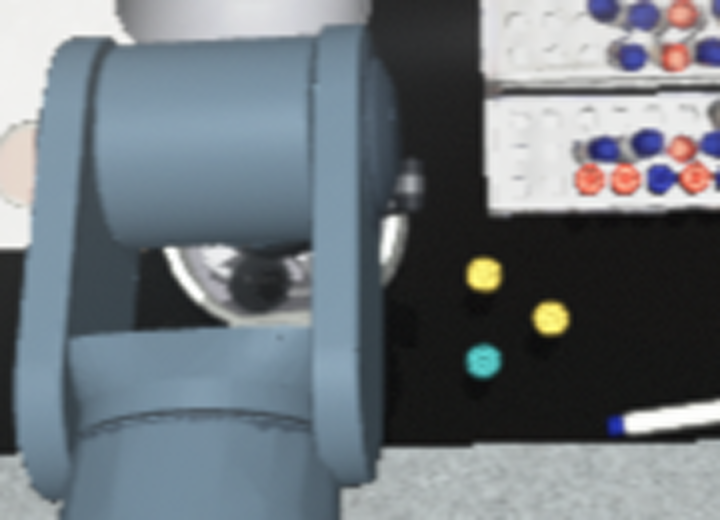

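Held tube is upright at (395,200) side. Lowering.

Call:
{"api": "arm_command", "payload": {
  "series": [
    [[0.0005,-0.002,0.02,0,0.2,0.2,-1],[0.0005,-0.002,0.04,0,0.2,0.2,-1],[0.0005,-0.002,0.055,0,0.2,0.2,-1],[0.0005,-0.002,0.07,0,0.2,0.2,-1],[0.0005,-0.002,0.08,0,0.2,0.2,-1],[0.0005,-0.002,0.09,0,0.2,0.2,-1],[0.0005,-0.002,0.098,0,0.2,0.2,-1],[0.0005,-0.002,0.105,0,0.2,0.2,-1],[0.0005,-0.002,0.105,0,0.2,0.2,-1]]
  ]
}}

```text
time_s: 7.58
ee_pos: [0.475, 0.1253, 0.1011]
tool_rot: [0.002, 1.0, -0.0, -0.0]
contact_force: [0.8, 4.3, -2.4]
finger_gap: 0.0195
```

```bash
python3 -c "
from h import *
goto([.4755,.1275,.102])
from rig import env
for n in ('side',):
  s=env.snapshot(n); y,x=(90,120) if n=='side' else (170,120)
  cv2.imwrite('pics/f%s.png'%n,cv2.resize(s['frame'][y:y+130,x:x+180,::-1],None,fx=4,fy=4,interpolation=2))"
```

```text
t 7.58 pos [0.475  0.1253 0.1011] gap 0.0195 F [ 0.8  4.3 -2.4]
shift [-0.0005  0.0022 -0.0009] rot [-0.01 -0.03 -0.23]
```

View pics/fside.png

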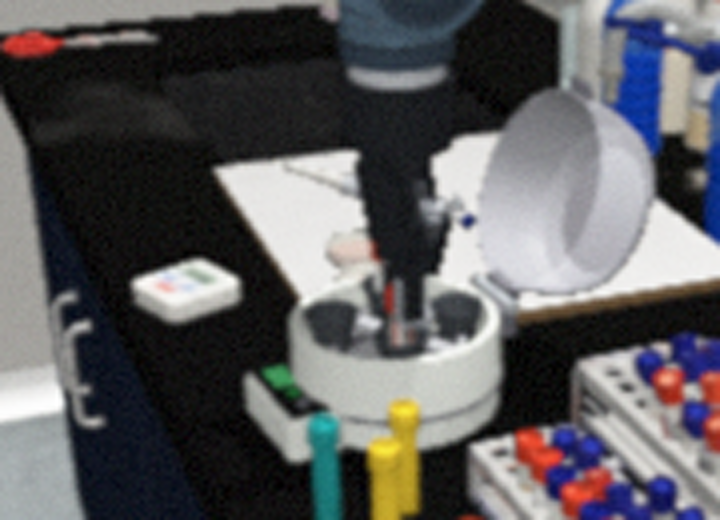

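Tube is in the front-right bucket at (403,330); small side force. Recentre +y, then release and rise.

Call:
{"api": "arm_command", "payload": {
  "series": [
    [[0,0.002,0,0,0,0,-1],[0,0.002,0,0,0,0,-0.3],[0,0.002,0,0,0,0,-0.1],[0,0.002,0,0,0,0,-0.1],[0,0.002,0,0,0,0,-0.1],[0,0.002,-0.015,0,0,0,-0.1],[0,0.002,-0.04,0,0,0,-0.1],[0,0.002,-0.08,0,0,0,-0.1],[0,0.002,-0.1,0,0,0,-0.1],[0,0.002,-0.1,0,0,0,0.2]]
  ]
}}

```text
time_s: 8.47
ee_pos: [0.4785, 0.1274, 0.2076]
tool_rot: [0.002, 1.0, -0.0, 0.005]
contact_force: [0.7, 0.2, 0.6]
finger_gap: 0.0491
```

```bash
python3 -c "
from h import *
goto([.415,-.1445,.18])"
```

```text
t 8.47 pos [0.4785 0.1274 0.2076] gap 0.0491 F [0.7 0.2 0.6]
shift [ 0.0628 -0.2721  0.027 ] rot [-0.03  0.6  -0.2 ]
```

Call:
{"api": "arm_command", "payload": {
  "series": [
    [[0.009,-0.04,0.0,0,0.6,0,0.2],[0.018,-0.08,0.01,0,0.6,0,0.2],[0.028,-0.12,0.02,0,0.6,0,0.2],[0.037,-0.16,0.025,0,0.6,0,0.2],[0.046,-0.2,0.025,0,0.6,0,0.2],[0.055,-0.24,0.025,0,0.6,0,0.2],[0.063,-0.272,0.025,0,0.6,0,0.2],[0.063,-0.272,0.025,0,0.6,-0.2,0.2],[0.063,-0.272,0.025,0,0.6,-0.2,0.2]]
  ]
}}

```text
time_s: 9.22
ee_pos: [0.414, -0.1456, 0.1814]
tool_rot: [0.002, 1.0, 0.0, -0.001]
contact_force: [-0.2, 0.3, -0.1]
finger_gap: 0.0516
```

```bash
python3 -c "
from h import *
goto([.415,-.1445,.079])
from rig import env
T=env.snapshot('top');S=env.snapshot('side')
cv2.imwrite('pics/g.png',cv2.resize(T['frame'][170:300,120:320,::-1],None,fx=4,fy=4,interpolation=2))
cv2.imwrite('pics/gs.png',cv2.resize(S['frame'][90:290,120:300,::-1],None,fx=3,fy=3,interpolation=2))
for c,a,b in blobs(T,'red',(160,190,225,250)):print(c,a,ray(T,c,.123))
for c,a,b in blobs(T,'dark',(160,193,222,250)):print('dark',c,a,ray(T,c,.087).round(4))
"
```

```text
t 9.22 pos [ 0.414  -0.1456  0.1814] gap 0.0516 F [-0.2  0.3 -0.1]
shift [-0.0011  0.0011  0.1024] rot [ 0.01 -0.06 -0.21]
[169.37752525 218.18668831] 43.3125 [0.49215297 0.21429512 0.123     ]
[206.23308011 225.94406077] 45.25 [0.47161588 0.1237162  0.123     ]
dark [165.4126054  199.59987352] 185.3125 [0.5445 0.2337 0.087 ]
dark [214.33807607 199.69149084] 225.125 [0.5423 0.1076 0.087 ]
dark [193.5207382  205.23573059] 123.1875 [0.5287 0.1611 0.087 ]
dark [174.79425466 215.2492236 ] 20.125 [0.5035 0.2087 0.087 ]
dark [189.45918367 223.19196429] 24.5 [0.4825 0.171  0.087 ]
dark [206.99934726 227.2477154 ] 47.875 [0.4714 0.1262 0.087 ]
dark [170.27137306 224.19235751] 12.0625 [0.4807 0.2198 0.087 ]
dark [218.08933022 242.88247664] 100.3125 [0.4314 0.098  0.087 ]
dark [163.59298189 244.17335058] 96.625 [0.4304 0.2357 0.087 ]
dark [184.60427867 240.19511649] 139.5 [0.4395 0.1828 0.087 ]
```

View pics/g.png

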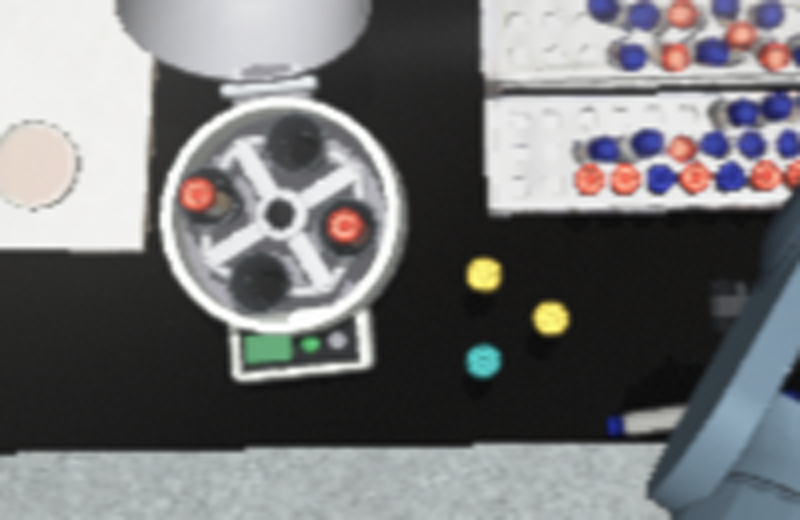

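View pics/gs.png

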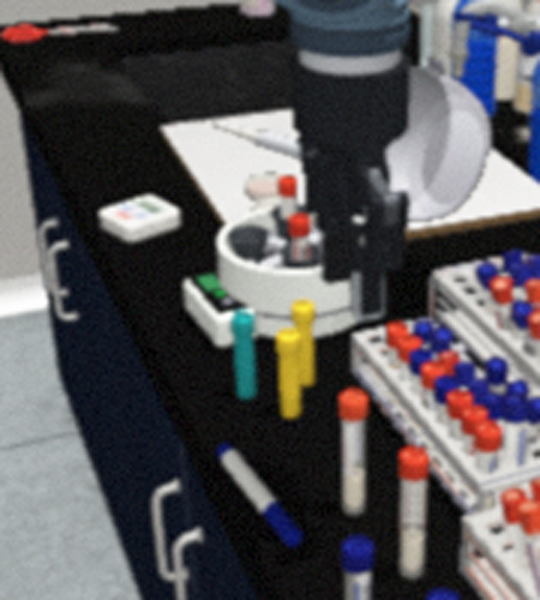

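Both short tubes stand in opposite buckets (caps (198,195), (346,226)); rotor unmoved. Now the first long tube.

Call:
{"api": "arm_command", "payload": {
  "series": [
    [[-0.001,0.001,0.035,0,0,-0.2,0.2],[-0.001,0.001,0.07,0,0,-0.2,0.2],[-0.001,0.001,0.102,0,0,-0.2,0.2],[-0.001,0.001,0.102,0,0,-0.2,0.2],[-0.001,0.001,0.102,0,0,-0.2,-1],[-0.001,0.001,0.102,0,0,-0.2,-1],[-0.001,0.001,0.102,0,0,-0.2,-1],[-0.001,0.001,0.102,0,0,-0.2,-1],[-0.001,0.001,0.102,0,0,-0.2,-1]]
  ]
}}

```text
time_s: 10.07
ee_pos: [0.417, -0.1436, 0.0817]
tool_rot: [-0.002, 1.0, -0.001, 0.001]
contact_force: [0.8, -0.1, 6.4]
finger_gap: 0.0195
```

```bash
python3 -c "
from h import *
goto([.5287,.1612,.26])"
```

```text
t 10.07 pos [ 0.417  -0.1436  0.0817] gap 0.0195 F [ 0.8 -0.1  6.4]
shift [-0.1134  0.304  -0.1786] rot [-0.12  0.16  0.22]
```

Call:
{"api": "arm_command", "payload": {
  "series": [
    [[0,0,-0.03,0,0,0,-1],[0,0,-0.07,0,0,0,-1],[0,0,-0.11,0,0,0,-1],[0,0,-0.15,0,0,0,-1],[-0.01,0.03,-0.175,0,0,0,-1],[-0.023,0.06,-0.178,0,0,0,-1],[-0.034,0.09,-0.178,0,0,0,-1],[-0.045,0.12,-0.178,0,0,0,-1],[-0.057,0.15,-0.178,0,0,0,-1],[-0.06,0.16,-0.178,0,0,0,-1]]
  ]
}}

```text
time_s: 10.9
ee_pos: [0.4766, 0.0199, 0.2604]
tool_rot: [-0.003, 1.0, -0.001, 0.002]
contact_force: [-0.2, -0.8, -1.0]
finger_gap: 0.0197
```

```bash
python3 -c "
from h import *
goto([.5305,.1612,.26])"
```

```text
t 10.9 pos [0.4766 0.0199 0.2604] gap 0.0197 F [-0.2 -0.8 -1. ]
shift [-0.0548  0.1409  0.0005] rot [-0.07  0.27  0.4 ]
```

Call:
{"api": "arm_command", "payload": {
  "series": [
    [[-0.012,0.03,0,0,0,0.2,-1],[-0.025,0.065,0,0,0,0.4,-1],[-0.038,0.1,0,0,0.2,0.4,-1],[-0.048,0.125,0,0,0.2,0.4,-1],[-0.055,0.141,0,0,0.2,0.4,-1],[-0.055,0.141,0,0,0.2,0.4,-1],[-0.055,0.141,0,0,0.2,0.4,-1]]
  ]
}}

```text
time_s: 11.48
ee_pos: [0.5306, 0.1614, 0.2607]
tool_rot: [-0.001, 1.0, -0.001, 0.001]
contact_force: [0.1, -0.6, 0.4]
finger_gap: 0.0194
```

```bash
python3 -c "
from h import *
goto([.5305,.1612,.127])
from rig import env
for n in ('side',):
  s=env.snapshot(n); y,x=(70,120) if n=='side' else (170,120)
  cv2.imwrite('pics/h%s.png'%n,cv2.resize(s['frame'][y:y+140,x:x+180,::-1],None,fx=4,fy=4,interpolation=2))"
```

```text
t 11.48 pos [0.5306 0.1614 0.2607] gap 0.0194 F [ 0.1 -0.6  0.4]
shift [0.0003 0.     0.1337] rot [-0.1   0.07  0.07]
```

View pics/hside.png

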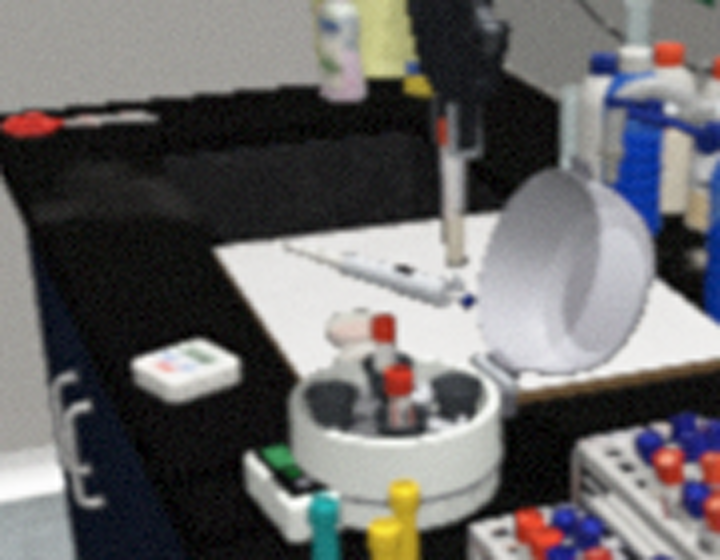

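Long tube hangs upright at (455,200) above the back bucket (458,395). Lowering in two stages.

Call:
{"api": "arm_command", "payload": {
  "series": [
    [[0,0,0.025,0,0,0,-1],[0,0,0.05,0,0,0,-1],[0,0,0.065,0,0,0,-1],[0,0,0.08,0,0,0,-1],[0,0,0.09,0,0,0,-1],[0,0,0.095,0,0,0,-1]]
  ]
}}

```text
time_s: 12.03
ee_pos: [0.5298, 0.1594, 0.1643]
tool_rot: [0.001, 1.0, -0.001, -0.0]
contact_force: [-0.2, 0.9, 0.1]
finger_gap: 0.0192
```

```bash
python3 -c "
from h import *
goto([.5305,.1612,.127])
from rig import env
for n in ('side',):
  s=env.snapshot(n); y,x=(70,120) if n=='side' else (170,120)
  cv2.imwrite('pics/i%s.png'%n,cv2.resize(s['frame'][y:y+140,x:x+180,::-1],None,fx=4,fy=4,interpolation=2))"
```

```text
t 12.03 pos [0.5298 0.1594 0.1643] gap 0.0192 F [-0.2  0.9  0.1]
shift [-0.0008  0.0019  0.0373] rot [-0.13 -0.05 -0.09]
```

View pics/iside.png

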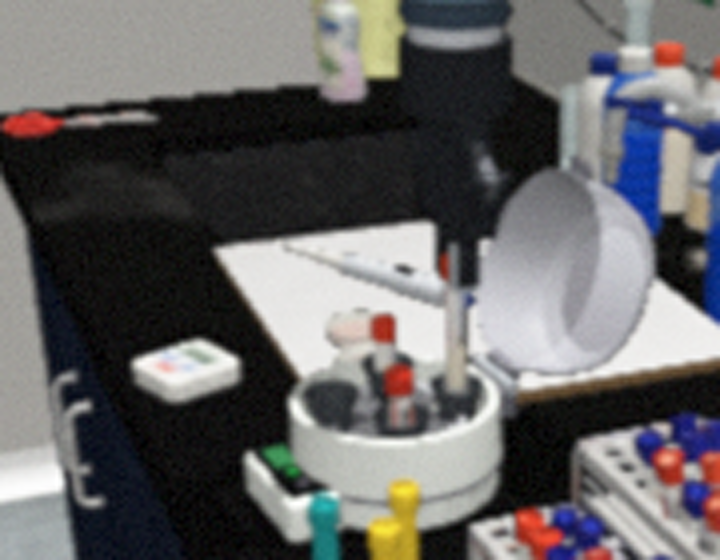

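Tube foot has entered the back bucket at (456,390). Continue down and release.

Call:
{"api": "arm_command", "payload": {
  "series": [
    [[0,0.002,0.01,0,0,0,-1],[0,0.002,0.02,0,0,0,-1],[0,0.002,0.03,0,0,0,-1],[0,0.002,0.037,0,0,0,-1],[0,0.002,0.037,0,0,0,-1]]
  ]
}}

```text
time_s: 12.5
ee_pos: [0.5287, 0.1615, 0.1253]
tool_rot: [0.001, 1.0, -0.001, -0.002]
contact_force: [0.4, -0.7, -0.4]
finger_gap: 0.0197
```

```bash
python3 -c "
from h import *
goto([.5305,.1612,.127])"
```

```text
t 12.5 pos [0.5287 0.1615 0.1253] gap 0.0197 F [ 0.4 -0.7 -0.4]
shift [-0.0018 -0.0003 -0.0017] rot [-0.14 -0.22 -0.08]
```

Call:
{"api": "arm_command", "payload": {
  "series": [
    [[0,0,0,0,0,0,-0.3],[0,0,0,0,0,0,-0.1],[0,0,0,0,0,0,-0.1],[0,0,0,0,0,0,-0.1],[0,0,-0.015,0,0,0,-0.1],[0,0,-0.04,0,0,0,-0.1],[0,0,-0.08,0,0,0,-0.1],[0,0,-0.11,0,0,0,-0.1],[0,0,-0.11,0,0,0,0.2]]
  ]
}}

```text
time_s: 13.25
ee_pos: [0.5331, 0.1622, 0.2438]
tool_rot: [0.001, 1.0, -0.001, 0.005]
contact_force: [1.3, 0.1, 1.4]
finger_gap: 0.049
```

```bash
python3 -c "
from h import *
goto([.426,-.226,.19])"
```

```text
t 13.25 pos [0.5331 0.1622 0.2438] gap 0.049 F [1.3 0.1 1.4]
shift [ 0.1072 -0.3883  0.0531] rot [-0.06  0.58 -0.06]
```

Call:
{"api": "arm_command", "payload": {
  "series": [
    [[0.01,-0.038,0,0,0.6,0,0.2],[0.021,-0.076,0,0,0.6,0,0.2],[0.032,-0.114,0.01,0,0.6,0,0.2],[0.042,-0.152,0.02,0,0.6,0,0.2],[0.053,-0.19,0.03,0,0.6,0,0.2],[0.063,-0.228,0.04,0,0.6,0,0.2],[0.074,-0.266,0.05,0,0.6,0,0.2],[0.084,-0.304,0.053,0,0.6,0,0.2],[0.095,-0.342,0.053,0,0.6,0,0.2],[0.105,-0.38,0.053,0,0.6,0,0.2]]
  ]
}}

```text
time_s: 14.08
ee_pos: [0.4272, -0.2194, 0.1901]
tool_rot: [0.001, 1.0, -0.001, 0.0]
contact_force: [0.1, -0.5, 0.8]
finger_gap: 0.0515
```

```bash
python3 -c "
from h import *
goto([.426,-.226,.078])
from rig import env
T=env.snapshot('top');S=env.snapshot('side')
cv2.imwrite('pics/j.png',cv2.resize(T['frame'][170:300,120:320,::-1],None,fx=4,fy=4,interpolation=2))
cv2.imwrite('pics/js.png',cv2.resize(S['frame'][90:290,120:300,::-1],None,fx=3,fy=3,interpolation=2))
"
```

```text
t 14.08 pos [ 0.4272 -0.2194  0.1901] gap 0.0515 F [ 0.1 -0.5  0.8]
shift [ 0.0012 -0.0065  0.1121] rot [-0.07  0.   -0.07]
```

View pics/j.png

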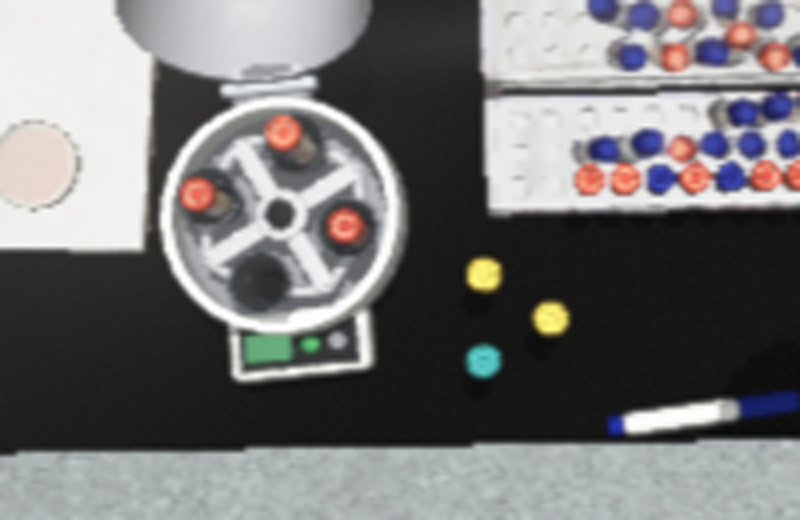

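View pics/js.png

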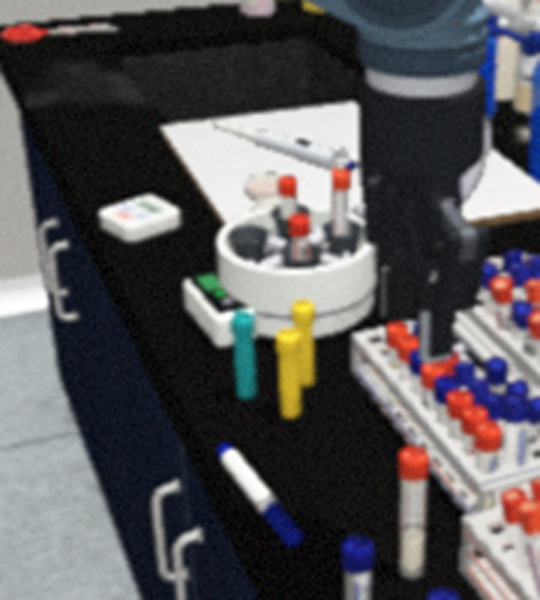

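Three tubes stand in their buckets (side (288,187), (300,225), (341,180)). Now the second long tube.

Call:
{"api": "arm_command", "payload": {
  "series": [
    [[0.001,-0.006,0,0,0,0,0.2],[0.001,-0.006,0.035,0,0,0,0.2],[0.001,-0.0065,0.07,0,0,0,0.2],[0.001,-0.0065,0.1,0,0,0,0.2],[0.001,-0.0065,0.112,0,0,0,0.2],[0.001,-0.0065,0.112,0,0,0,-1],[0.001,-0.0065,0.112,0,0,0,-1],[0.001,-0.0065,0.112,0,0,0,-1],[0.001,-0.0065,0.112,0,0,0,-1],[0.001,-0.0065,0.112,0,0,0,-1]]
  ]
}}

```text
time_s: 15.02
ee_pos: [0.4272, -0.2298, 0.0803]
tool_rot: [0.004, 1.0, -0.003, 0.001]
contact_force: [0.2, -0.8, 0.2]
finger_gap: 0.0193
```

```bash
python3 -c "
from h import *
goto([.441,.1828,.26])"
```

```text
t 15.02 pos [ 0.4272 -0.2298  0.0803] gap 0.0193 F [ 0.2 -0.8  0.2]
shift [-0.0113  0.4118 -0.1818] rot [-0.3   0.17 -0.43]
```

Call:
{"api": "arm_command", "payload": {
  "series": [
    [[0,0,-0.03,0,0,0,-1],[0,0,-0.07,0,0,0,-1],[0,0,-0.11,0,0,0,-1],[0,0,-0.15,0,0,0,-1],[0,0.03,-0.175,0,0,-0.4,-1],[-0.002,0.06,-0.18,0,0,-0.4,-1],[-0.003,0.095,-0.18,0,0,-0.4,-1],[-0.004,0.13,-0.18,0,0,-0.4,-1],[-0.005,0.165,-0.18,0,0,-0.4,-1],[-0.006,0.19,-0.18,0,0,-0.4,-1]]
  ]
}}

```text
time_s: 15.85
ee_pos: [0.4339, -0.0367, 0.2604]
tool_rot: [-0.0, 1.0, -0.003, 0.003]
contact_force: [0.9, 0.6, 0.2]
finger_gap: 0.0194
```

```bash
python3 -c "
from h import *
goto([.4405,.1828,.26])"
```

```text
t 15.85 pos [ 0.4339 -0.0367  0.2604] gap 0.0194 F [0.9 0.6 0.2]
shift [-0.0067  0.2195 -0.0008] rot [-0.32  0.3   0.04]
```

Call:
{"api": "arm_command", "payload": {
  "series": [
    [[-0.001,0.035,0,-0.3,0.3,0,-1],[-0.002,0.07,0,-0.3,0.3,0,-1],[-0.003,0.105,0,-0.3,0.3,0,-1],[-0.004,0.14,0,-0.3,0.3,0,-1],[-0.005,0.175,0,-0.3,0.3,0,-1],[-0.006,0.205,0,-0.3,0.3,0,-1],[-0.007,0.2195,0,-0.3,0.3,0,-1],[-0.007,0.2195,0,-0.3,0.3,0,-1],[-0.007,0.2195,0,-0.3,0.3,0,-1]]
  ]
}}

```text
time_s: 16.6
ee_pos: [0.4407, 0.1832, 0.2598]
tool_rot: [-0.001, 1.0, -0.0, 0.0]
contact_force: [-0.0, -1.0, -0.7]
finger_gap: 0.0194
```

```bash
python3 -c "
from h import *
goto([.4405,.1828,.125])
from rig import env
for n in ('side',):
  s=env.snapshot(n); y,x=(70,120) if n=='side' else (170,120)
  cv2.imwrite('pics/k%s.png'%n,cv2.resize(s['frame'][y:y+140,x:x+180,::-1],None,fx=4,fy=4,interpolation=2))"
```

```text
t 16.6 pos [0.4407 0.1832 0.2598] gap 0.0194 F [-0.  -1.  -0.7]
shift [ 0.0003 -0.0004  0.1348] rot [-0.03  0.05  0.14]
```

View pics/kside.png

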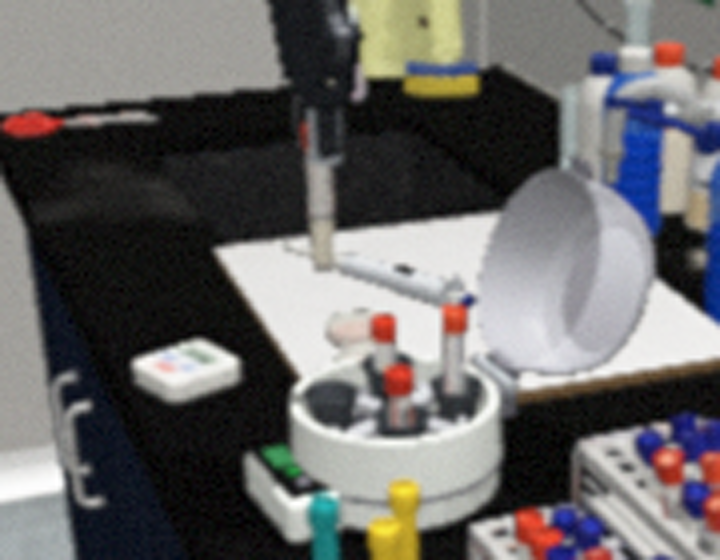

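Long tube 2 hangs at (320,210), nearly plumb, over the front bucket (333,405). Lowering.

Call:
{"api": "arm_command", "payload": {
  "series": [
    [[0,0,0.025,0,0,0,-1],[0,0,0.05,0,0,0,-1],[0,0,0.065,0,0,0,-1],[0,0,0.08,0,0,0,-1],[0,0,0.095,0,0,0,-1],[0,0,0.105,0,0,0,-1],[0,0,0.115,0,0,0,-1],[0,0,0.125,0,0,0,-1],[0,0,0.134,0,0,0,-1],[0,0,0.134,0,0,0,-1]]
  ]
}}

```text
time_s: 17.48
ee_pos: [0.4398, 0.1821, 0.1239]
tool_rot: [-0.0, 1.0, -0.001, -0.001]
contact_force: [-0.5, -0.1, -1.9]
finger_gap: 0.0198
```

```bash
python3 -c "
from h import *
goto([.4405,.1828,.125])
from rig import env
for n in ('side',):
  s=env.snapshot(n); y,x=(70,120) if n=='side' else (170,120)
  cv2.imwrite('pics/l%s.png'%n,cv2.resize(s['frame'][y:y+140,x:x+180,::-1],None,fx=4,fy=4,interpolation=2))"
```

```text
t 17.48 pos [0.4398 0.1821 0.1239] gap 0.0198 F [-0.5 -0.1 -1.9]
shift [-0.0007  0.0007 -0.0011] rot [-0.06 -0.13  0.03]
```

View pics/lside.png

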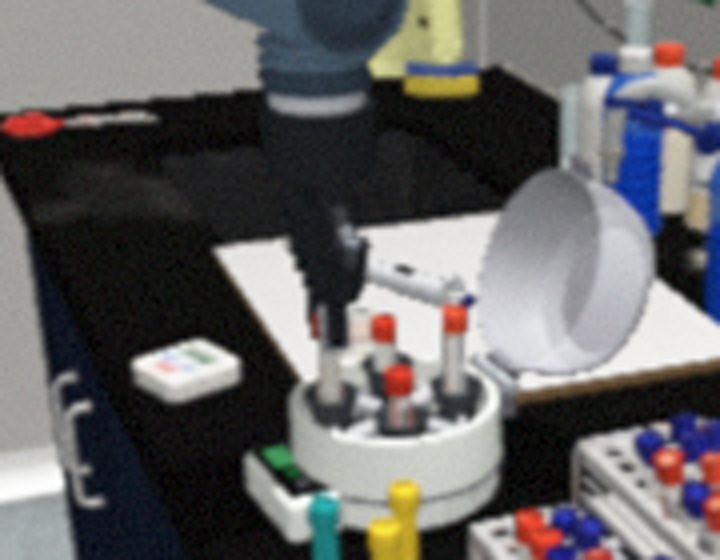

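Seated in the front bucket at (333,390). Release, rise straight up, then move clear.

Call:
{"api": "arm_command", "payload": {
  "series": [
    [[0,0,0,0,0,0,-0.3],[0,0,0,0,0,0,-0.1],[0,0,0,0,0,0,-0.1],[0,0,0,0,0,0,-0.1],[0,0,-0.015,0,0,0,-0.1],[0,0,-0.04,0,0,0,-0.1],[0,0,-0.08,0,0,0,-0.1],[0,0,-0.115,0,0,0,-0.1],[0,0,-0.13,0,0,0,-0.1]]
  ]
}}

```text
time_s: 18.28
ee_pos: [0.4426, 0.1828, 0.2608]
tool_rot: [-0.001, 1.0, 0.0, 0.004]
contact_force: [0.4, -0.2, 0.5]
finger_gap: 0.0389
```

Call:
{"api": "arm_command", "payload": {
  "series": [
    [[0.01,0.04,0,0,0,0,0],[0.02,0.08,0,0,0,0,0],[0.03,0.12,0,0,0,0,0],[0.04,0.16,0,0,0,0,0],[0.05,0.2,0,0,0,0,0],[0.06,0.24,0,0,0,0,0],[0.07,0.28,0,0,0,0,0],[0.08,0.32,0,0,0,0,0],[0.08,0.32,0,0,0,0,0],[0.08,0.32,0,0,0,0,0]]
  ]
}}

```text
time_s: 19.12
ee_pos: [0.3613, 0.5043, 0.26]
tool_rot: [-0.002, 1.0, -0.0, 0.004]
contact_force: [-0.1, 0.2, -0.5]
finger_gap: 0.0429
```

```bash
python3 -c "
from h import *
from rig import env
print(env.get_state()['ee_pos'],env.get_state()['time_s'])
T=env.snapshot('top');S=env.snapshot('side')
cv2.imwrite('pics/m.png',cv2.resize(T['frame'][170:300,120:320,::-1],None,fx=4,fy=4,interpolation=2))
cv2.imwrite('pics/ms.png',cv2.resize(S['frame'][90:310,120:300,::-1],None,fx=2.7,fy=2.7,interpolation=2))
for c,a,b in blobs(T,'red',(160,190,225,250)):print(c.round(1),a,'short',ray(T,c,.123).round(4),'long',ray(T,c,.147).round(4))
for c,a,b in blobs(S,'red',(190,140,250,185)):print('side',c.round(1),a,'short',ray(S,c,.115).round(4),'long',ray(S,c,.139).round(4))
for c,a,b in blobs(T,'blue',(350,240,400,285)):print('blue',ray(T,c,.08).round(4))
"
```

```text
[0.36126211 0.50431644 0.25997319] 19.1167
[191.4 203. ] 25.4375 short [0.5291 0.1606 0.123 ] long [0.5254 0.1567 0.147 ]
[169.4 218.2] 43.125 short [0.4922 0.2143 0.123 ] long [0.4895 0.2089 0.147 ]
[206.2 225.9] 44.875 short [0.4716 0.1237 0.123 ] long [0.4695 0.1207 0.147 ]
[180.  239.2] 39.625 short [0.4403 0.1874 0.123 ] long [0.439  0.1827 0.147 ]
side [233.3 149.2] 34.0 short [0.5483 0.2125 0.115 ] long [0.5272 0.159  0.139 ]
side [201.5 150.7] 32.875 short [0.456  0.2384 0.115 ] long [0.4398 0.1836 0.139 ]
side [215.4 151.7] 30.9375 short [0.4919 0.2149 0.115 ] long [0.4737 0.1613 0.139 ]
side [219.2 164.5] 46.0 short [0.4712 0.1255 0.115 ] long [0.4541 0.0766 0.139 ]
blue [ 0.3938 -0.3369  0.08  ]
blue [ 0.3659 -0.2711  0.08  ]
```

View pics/m.png

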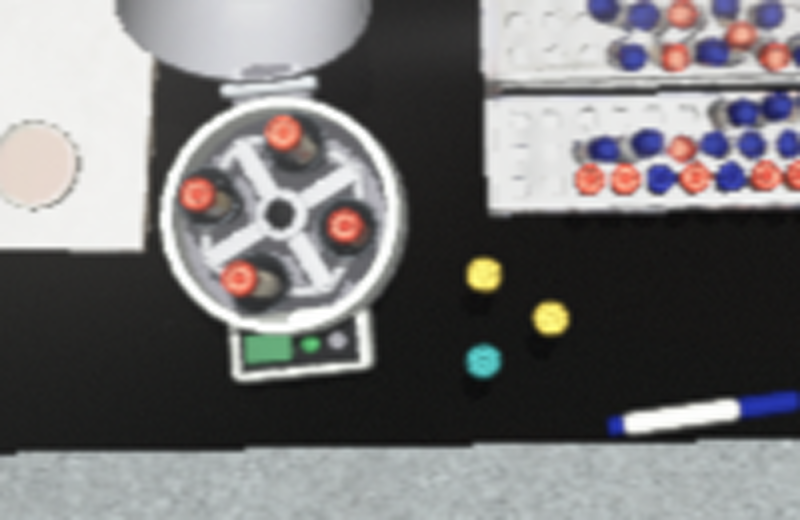

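View pics/ms.png

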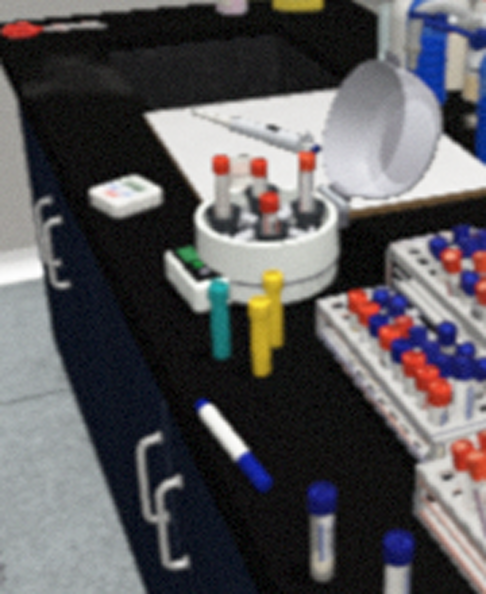

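All four caps agree in both views at their seated heights: the offsets from the bucket axes are at most about 5 mm, and the blue tubes haven't moved. Handing in.

```bash
python3 -c "
from rig import env
print(env.close_job())"
```

```text
the job is handed in; nothing more can be done
None
```

I loaded all four red-capped tubes into the centrifuge and handed the job in about 19 s in. The two long ones are in the front and back buckets, and the two short ones are in the other opposite pair.

- **Seating:** my last top and side views agree on each cap's position to about 3 mm when I assume the tube is fully down. Every cap is within about 5 mm of its bucket's axis. All four look upright.
- **Blue tubes and rotor:** both blue-capped tubes measured in the same place as at the start. The rotor had not turned at my check after the second short tube, and the later pictures showed no turn.
- **Forces:** the highest reading I printed was about 7 N, while closing on the caps. One short tube touched its bucket wall with about 4 N on the way in. I shifted it 2 mm before letting go.
- **Failed checks:** none failed or disagreed, and the job reports no verdict.

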